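# Load-test an AA cell with a hold-to-test tester

### The job

Check the slim AA cell that stands on the desk: lower it gently, upright as it stands, into the deep white well of the battery tester (no dropping) and let go of it, then press the tester's sprung black thumb paddle down fully home on its rubber stop, so that the brass contact bears on the cell. The tester reads only while the paddle is held: keep it home for at least three seconds without letting up, and finish the program still holding it down. Press no harder than the spring needs, and do not disturb the thicker cell, the glue stick, the sticky notes or the spectacles.

Things in the scene. Friction and masses are not known exactly. Their poses are not given: they have to be found in the camera images.
- cell_top (a point): centre of the upper (plus) end of the AA cell, which stands upright: a round slim cell 50 mm tall and 17 mm across to the touch (15 mm to the eye), about 23 g. Take it from above by its upper 16 mm: 22 mm of it stand out of the well when it is seated
- cell_bottom (a point): centre of the AA cell's lower end, 50 mm below cell_top; rests on the desk at first and on well_floor when seated
- aa_cell: the same AA cell; its own y axis points along the cell toward the plus end (up). Its origin lies at mid height on the outside of the barrel, 7.5 mm off the cell's axis: use the two points to aim
- well_mouth (a point): centre of the rim of the tester's well, 73 mm above the desk: a fixed upright white tube, 37 mm wide over its flared rim; the bore is 19 mm, opening to 29 mm over the top 6 mm
- well_floor (a point): centre of the flat floor of the well, 28 mm below the rim, 45 mm above the desk
- paddle_top (a point): middle of the ribbed upper face of the black thumb paddle, 30 mm (tester x) by 32 mm; it moves with the lever. In the tester's frame at about (-0.014, -0.05, 0.091) at rest, its face tilted 0.65 rad (front edge high); at (-0.025, -0.05, 0.038), level, when home. Pressing straight down at tester x = -0.020 with shut fingers works
- test_lever: the sprung rocker: steel shaft along tester y, origin on it at tester (0.060, 0, 0.048), paddle on its right arm, contact on its left. Turns 0.65 rad from rest (up) to fully home on the stop; springs back when let go. At the paddle it takes 2 to 3 N to start, 6 N near the end and some 9 N when home with a cell under the contact, which meets the cell about 8 mm of paddle travel before the stop
- contact_pin: spring-loaded brass contact, 6 mm thick, on the lever's other finger. At rest it stands behind the well, 37 mm back (tester +x) from its axis and 117 mm above the desk, so the well is free from above if the fingers close along tester y; it swings over onto the cell's end as the paddle goes down
- tester: the battery tester, fixed to the desk: flat grey case 150 x 172 mm, 26 mm high, origin under the middle of the well and paddle row on the desk; +x its back (shaft), +y its left (well at y = +50 mm, paddle at y = -50 mm), turned up to 0.55 rad about z
- c_cell: bystander: a thicker black-and-grey C cell, 25 mm across, 50 mm tall, standing upright near the AA cell; the two may have swapped places. Origin at the centre of its foot
- glue_stick: bystander: glue stick standing upright, 27 mm across, 87 mm tall; origin at its foot
- sticky_notes: bystander: block of sticky notes 79 x 79 x 22 mm; origin under its centre
- spectacles: bystander: folded spectacles 138 x 42 x 14 mm on the desk; origin under their middle

How it is judged (in metres and radians):
On the way, in this order (a step that is already met when the one before it is completed fails the run):
1. the AA cell stands upright on the floor of the well, let go of, with the lever still up (horizontal distance between cell_bottom and well_floor below 0.006 m and z of cell_bottom in the frame of well_floor below 0.004 m and angle between aa_cell's own y axis and vertical below 0.15 rad and contact force between the fingers and aa_cell below 0.05 N and z of paddle_top in the frame of tester above 0.085 m), for 0.2 s.
2. the paddle is held fully home and the contact bears on the seated cell for three seconds without a break (horizontal distance between cell_bottom and well_floor below 0.006 m and z of cell_bottom in the frame of well_floor below 0.004 m and angle between aa_cell's own y axis and vertical below 0.15 rad and z of paddle_top in the frame of tester below 0.042 m and contact force between contact_pin and aa_cell above 1 N and contact force between the fingers and test_lever above 3 N), for 3 s.
At the end, for the whole second after the job is handed in: The AA cell stands in the well (foot within 6 mm of the axis and 4 mm of the floor, under 0.15 rad of tilt), untouched by the robot; the fingers hold the paddle with over 3 N, within 4 mm of its lowest, brass contact bearing on the cell with over 1 N (all of step 2 and contact force between the arm and aa_cell below 0.05 N); the arm keeps its last pose, push and grip.
It fails at once if the cell is dropped into the well (moving faster than 0.4 m/s within 15 mm of the well's axis and below 75 mm above its floor) (horizontal distance between cell_bottom and well_floor below 0.015 m and z of cell_bottom in the frame of well_floor below 0.075 m and linear speed of aa_cell above 0.4 m/s).
It fails at once if the paddle is pushed with more than 40 N (contact force between the fingers and test_lever above 40 N).
It fails at once if the thicker cell, glue stick, sticky notes or spectacles are pushed more than 30 mm or knocked over (distance of any of c_cell, glue_stick, sticky_notes, spectacles from where it was at the start of the episode above 0.03 m or angle between any of c_cell, glue_stick's own z axis and vertical above 0.5 rad).
It also fails if it takes over 48 s, if anything falls off the work surface, if the arm or the gripper's body presses on something with over 40 N, if the wrist force passes 120 N, or if a joint passes its speed limit or range.

### The arm

A 6-joint arm with a two-finger parallel gripper is mounted at the origin on the work surface; the furniture and walls round the work are solid. World frame = base frame: x ahead of the robot, y to its left, z up, the work surface at z = 0. Lengths are in m, angles in degrees, forces in N, time in s.
With the tool pointing down it reaches from about 0.25 to 0.8 m from the base axis. Payload 3.9 kg.
Tool frame: the origin (TCP) lies at the very end of the fingers, on their centre line; the grasp point (between the pads) lies 19 mm behind it; z points along the fingers, y is the line along which they close (so a half turn about z gives the same grasp; the last joint's range is limited). The gripper opens to 85 mm and grips with 20 to 120 N. Pads are 22 mm wide; open, the fingers measure 114 mm over their backs; the gripper's body (76 mm by 85 mm) begins 54 mm behind the grasp point. The pads swing forward as they close: fully open they stand 13 mm farther back than shut.
Start: joints at [74.026, 14.897, -7.913, 67.191, 0, 90], TCP at [0.144, 0.505, 0.231] pointing down, gripper open.
Joint ranges: [-159.42, 159.42], [-47.68, 98.78], [-73.54, 78.23], [-108.79, 121.32], [-90, 84.71], [-180, 180]. Speed limits (degrees/s): [147.25, 147.25, 180, 180, 180, 180].

### API

Orientations are given as a 3x3 rotation matrix whose columns are the frame's x, y, z axes.
In Python, from bench import get_obs, imaging, r gives the robot as it stands.
- The arm moves only by the shell command python3 -m jog 'ROWS' [OPENING]. ROWS is JSON, a list of rows, each an object with "delta_pos": the shift along the world's x, y, z as a fraction of full scale, a list of three; "turn": the turn, a rotation vector about the world's x, y, z as a fraction of full scale, a list of three. In form: [{"delta_pos": [x, y, z], "turn": [rx, ry, rz]}, ...]. A call has 1 to 12 rows; each row is the pose to reach, as a shift and turn from the pose commanded when the call began, turning the shorter way round; what a row does not reach only later rows make up. Full scale, the value 1, is 0.4 m for a shift and 180 degrees for a turn. A row lasts 1/10 s, in which the tool goes at most 50 mm and 8.59 degrees, less where a joint would pass 70% of its speed; a pose out of reach is approached as far as the arm can. A call with a number of a shift or a turn outside -1 to 1 is refused whole. A call with a gripper value outside its range is refused whole. OPENING is the opening, from -1 (shut) to 1 (fully open), set as the call begins (- or left out, the last holds). The fingers move at their own pace and stop on an object; the grip force is fixed at half the most. Time passes only in rows, so rows that repeat a pose let the fingers close. It gives the time, the measured TCP pose, the force, the opening and the grip force at its end, in the units of the state.
- get_obs(): the state, without advancing time (a new reading comes with each control period).
- imaging.camera(name): name is "scene" or "top" or "wrist"; returns the picture (480x640x3 uint8, red, green, blue); there is no depth.
- imaging.camera_params(name): a dict with "fx", "fy", "cx", "cy" (pixels), "cam_to_world" (4x4, takes a point from camera to world coordinates). Camera axes: x right, y down, z forward; pixel columns grow to the right and rows downward; lengths in m; the calibration is good to about 2 mm. A picture is of the moment at which its call begins: read the wrist's pose just before it. camera_params takes no time and is no camera call; for the wrist camera it gives the pose at the moment of the call.
- r.sign_off(): hands the job in; it is judged then, once.
The state is a dict: "time": time; "q": joint angles; "joint_velocities": joint speeds; "effort": joint torques, N m; "tool_pos": TCP position; "tool_rot": TCP orientation; "force": force on the tool from outside, world axes, zero at the start; "wrist_torque": the same for the moment, N m; "gripper_width": finger opening in m; "grasp_force": force on a finger pad.
Only numpy, scipy, OpenCV 4.12 (cv2) and the standard library are available. Lean on these libraries where they do the work, as an engineer would, in place of code of your own. Each camera call takes 0.05 s, during which the arm holds its last target. There are 200 camera calls.

## Working session

There is one attempt and no reset: what is moved stays moved. The work goes in short steps, Python scripts to look and compute and a shell command to move; the robot and the scene stay as the last step left them, time stands still between calls to the robot, and variables do not carry over. Pictures are saved under pics/ and viewed, at most 10 in all, crops included, and the job is handed in when it is done.

```bash
mkdir -p pics; ls; python3 - <<'E'
from bench import get_obs, imaging, r
import cv2,numpy as np
for n in ("top","scene"):
    im=imaging.camera(n); cv2.imwrite(f"pics/{n}0.png",im[:,:,::-1]); p=imaging.camera_params(n)
    print(n,p["fx"],p["fy"],p["cx"],p["cy"]); print(np.round(p["cam_to_world"],4).tolist())
o=get_obs(); print(o["time"],o["tool_pos"],o["tool_rot"],o["gripper_width"])
E
```

```text
pics
top 516.3665395717263 516.3665395717263 316.98670561027615 236.44045489193834
[[0.0068, -0.9945, 0.1049, 0.3265], [-1.0, -0.0064, 0.0043, 0.0286], [-0.0036, -0.1049, -0.9945, 1.0345], [0.0, 0.0, 0.0, 1.0]]
scene 450.1636877290509 450.1636877290509 322.5595035091639 240.36267989086812
[[-0.732, 0.6055, -0.3125, 0.7306], [0.6813, 0.6565, -0.3239, 0.3239], [0.009, -0.45, -0.893, 0.884], [0.0, 0.0, 0.0, 1.0]]
0.1 [0.14430643 0.50411382 0.23052386] [[-9.61390660e-01  2.75186784e-01 -4.81865126e-04]
 [ 2.75187205e-01  9.61389034e-01 -1.76852611e-03]
 [-2.34151654e-05 -1.83284760e-03 -9.99998320e-01]] 0.0848862341304318
```

View pics/top0.png

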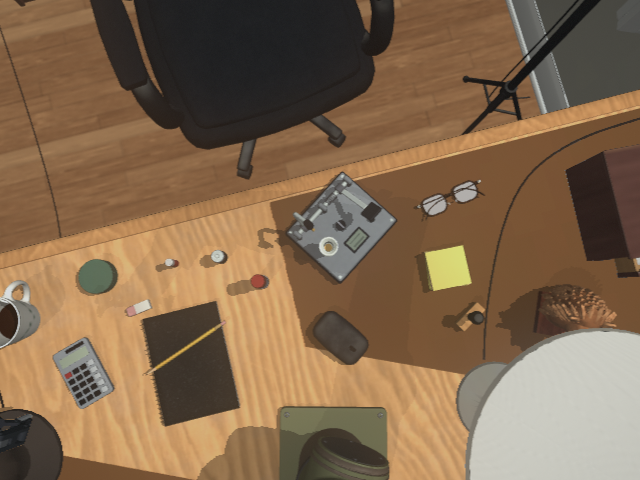

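View pics/scene0.png

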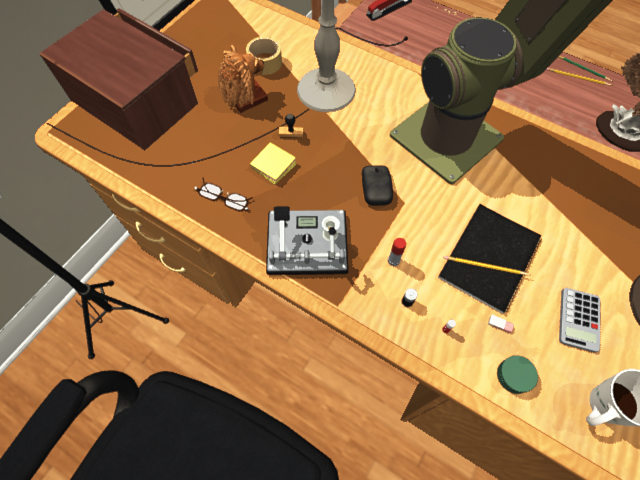

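The top view shows the slim AA cell at about (171,263), the C cell at (218,257), the glue stick at (258,282), and the tester near (340,228). Its well is near (328,246) and its paddle near (371,212). The scene view shows the same objects, with the AA cell at about (449,326). Next I'll enlarge both views.

```bash
python3 - <<'E'
import cv2,numpy as np
t=cv2.imread("pics/top0.png"); s=cv2.imread("pics/scene0.png")
up=lambda im,x,y,w,h,f: cv2.resize(im[y:y+h,x:x+w],None,fx=f,fy=f,interpolation=cv2.INTER_CUBIC)
a=np.vstack([up(t,150,235,130,60,6)[:, :780]]) 
b=np.hstack([up(t,280,165,65*2,130,3),up(s,260,200,96,130*3//4,4)[:390]])
b=cv2.copyMakeBorder(b,0,0,0,max(0,780-b.shape[1]),cv2.BORDER_CONSTANT)
cv2.imwrite("pics/c1.png",up(t,280,165,130,125,4.6))
c=np.vstack([a[:,:780],up(s,390,270,78,24*3,5)[:240].copy() if 0 else cv2.copyMakeBorder(up(s,395,285,70,58,4),0,0,0,500,cv2.BORDER_CONSTANT)])
cv2.imwrite("pics/c2.png",c); print(c.shape)
E
```

```text
Traceback (most recent call last):
ValueError: all the input array dimensions except for the concatenation axis must match exactly, but along dimension 0, the array at index 0 has size 390 and the array at index 1 has size 388
```

```bash
python3 - <<'E'
import cv2,numpy as np
t=cv2.imread("pics/top0.png"); s=cv2.imread("pics/scene0.png")
up=lambda im,x,y,w,h,f: cv2.resize(im[y:y+h,x:x+w],None,fx=f,fy=f,interpolation=cv2.INTER_CUBIC)
cv2.imwrite("pics/c1.png",np.hstack([up(t,280,170,125,120,3),up(s,260,200,100,90,4)]))
cv2.imwrite("pics/c2.png",np.hstack([up(t,155,245,75,40,5),up(s,395,285,70,50,4)]))
E
```

```text
(no output)
```

View pics/c1.png

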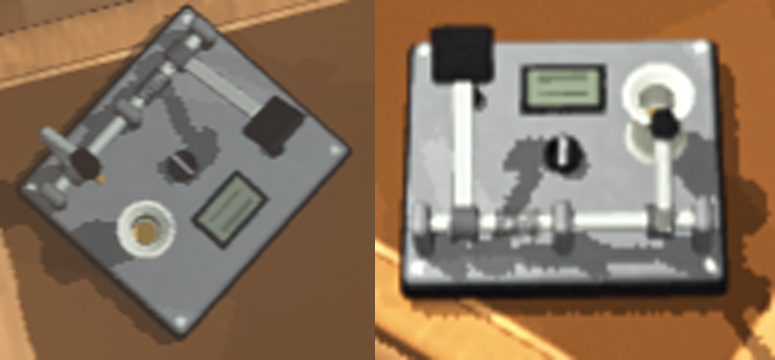

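View pics/c2.png

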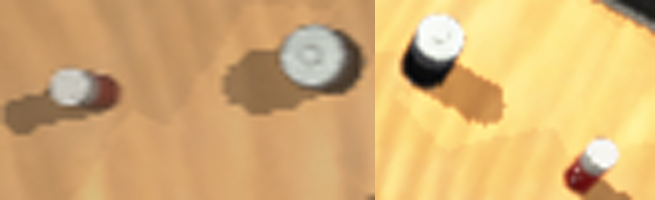

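```bash
cat > h.py <<'E'
import numpy as np,cv2
def ray(p,u,v):
    M=np.array(p["cam_to_world"]); d=M[:3,:3]@np.array([(u-p["cx"])/p["fx"],(v-p["cy"])/p["fy"],1]); return M[:3,3],d
def onz(p,u,v,z):
    c,d=ray(p,u,v); return c+d*(z-c[2])/d[2]
def pix(p,X):
    M=np.array(p["cam_to_world"]); q=M[:3,:3].T@(np.array(X)-M[:3,3]); return q[0]/q[2]*p["fx"]+p["cx"],q[1]/q[2]*p["fy"]+p["cy"]
E
python3 - <<'E'
from bench import imaging
from h import *
t=imaging.camera_params("top"); s=imaging.camera_params("scene")
T=lambda x,y:((x+.5)/3-.5+280,(y+.5)/3-.5+170)
S=lambda x,y:((x-375+.5)/4-.5+260,(y+.5)/4-.5+200)
T2=lambda x,y:((x+.5)/5-.5+155,(y+.5)/5-.5+245)
S2=lambda x,y:((x-375+.5)/4-.5+395,(y+.5)/4-.5+285)
f=lambda a:np.round(a,4)
print("AA",f(onz(t,*T2(72,88),.05)),f(onz(s,*S2(602,153),.05)))
print("C",f(onz(t,*T2(311,55),.05)),f(onz(s,*S2(438,37),.05)))
w=[onz(t,*T(146,229),.073),onz(s,*S(658,96),.073)]; print("well",f(w))
ct=np.array([onz(t,*T(*c),.026) for c in ((188,8),(350,150),(182,337),(20,187))])  # BR? back-right,front-right,front-left,back-left
cs=np.array([onz(s,*S(*c),.026) for c in ((408,285),(412,42),(712,42),(725,288))])
for c in (ct,cs):
    v=c[0]-c[1]+c[3]-c[2]; w_=c[3]-c[0]+c[2]-c[1]
    print(f(c.mean(0)),np.linalg.norm(v)/2,np.linalg.norm(w_)/2,np.arctan2(v[1],v[0]),np.arctan2(-w_[0],w_[1]))
print("glue",f(onz(t,258,282,.087)))
pt=onz(t,*T(273,124),.091);ps=onz(s,*S(461,55),.091);print("paddle",f(pt),f(ps))
E
```

```text
AA [0.3791 0.315  0.05  ] [0.3783 0.3165 0.05  ]
C [0.3923 0.224  0.05  ] [0.3922 0.2242 0.05  ]
well [[0.4101 0.0114 0.073 ]
 [0.4087 0.0124 0.073 ]]
[ 0.4535 -0.0149  0.026 ] 0.14318863725879966 0.16396294242814166 0.837942360674729 0.8357462989566513
[ 0.4537 -0.0112  0.026 ] 0.1461567823067357 0.16449588708447505 0.8530576486370478 0.8207233407430079
glue [0.342 0.14  0.087]
paddle [ 0.4739 -0.0661  0.091 ] [ 0.4732 -0.0658  0.091 ]
```

```bash
python3 -m jog '[{"delta_pos":[0.1,-0.08,-0.05],"turn":[0,0,0.04]},{"delta_pos":[0.2,-0.16,-0.1],"turn":[0,0,0.085]},{"delta_pos":[0.3,-0.24,-0.15],"turn":[0,0,0.13]},{"delta_pos":[0.4,-0.32,-0.19],"turn":[0,0,0.175]},{"delta_pos":[0.5,-0.4,-0.23],"turn":[0,0,0.22]},{"delta_pos":[0.55,-0.44,-0.26],"turn":[0,0,0.265]},{"delta_pos":[0.587,-0.471,-0.276],"turn":[0,0,0.31]},{"delta_pos":[0.587,-0.471,-0.276],"turn":[0,0,0.353]},{"delta_pos":[0.587,-0.471,-0.276],"turn":[0,0,0.353]},{"delta_pos":[0.587,-0.471,-0.276],"turn":[0,0,0.353]},{"delta_pos":[0.587,-0.471,-0.276],"turn":[0,0,0.353]}]' 0.2
python3 - <<'E'
from bench import get_obs, imaging
from h import *
o=get_obs(); R=o["tool_rot"];print(o["time"],o["tool_pos"],np.round(R,3).tolist(),o["gripper_width"],np.round(o["q"],1),o["force"])
p=imaging.camera_params("wrist"); im=imaging.camera("wrist"); cv2.imwrite("pics/w1.png",im[:,:,::-1])
print(np.round(p["cam_to_world"],3).tolist()); print(pix(p,[.3787,.3157,.05]))
E
```

```text
time: 1.2
tool_pos: [0.3789, 0.3169, 0.1211]
tool_rot: [[-0.675, -0.738, 0.0], [-0.738, 0.675, 0.0], [-0.0, 0.0, -1.0]]
force: [-0.3, -0.2, 0.3]
gripper_width: 0.0516
grasp_force: 0.0
1.2 [0.3788727  0.31694696 0.12113792] [[-0.675, -0.738, 0.0], [-0.738, 0.675, 0.0], [-0.0, 0.0, -1.0]] 0.05156883273792112 [ 39.9  16.2 -23.6  50.2   0.   -7.6] [-0.30069087 -0.23720338  0.34399202]
[[-0.737, 0.651, 0.18, 0.335], [0.676, 0.711, 0.196, 0.269], [-0.0, 0.266, -0.964, 0.264], [0.0, 0.0, 0.0, 1.0]]
(np.float64(322.7027808511025), np.float64(245.3897200641545))
```

View pics/w1.png

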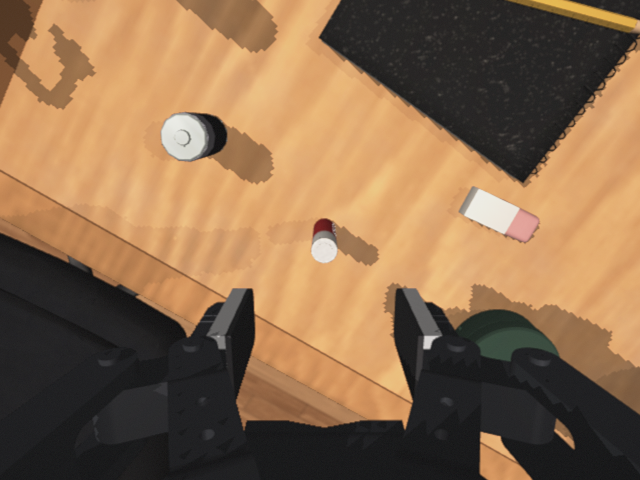

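The wrist view puts the AA cell's top at (323,250), within 2 mm of my prediction and centred between the fingers. I'll go down and grip it.

```bash
python3 -m jog '[{"delta_pos":[0.001,0,-0.05],"turn":[0,0,0]},{"delta_pos":[0.001,0,-0.1],"turn":[0,0,0]},{"delta_pos":[0.001,0,-0.15],"turn":[0,0,0]},{"delta_pos":[0.001,0,-0.19],"turn":[0,0,0]},{"delta_pos":[0.001,0,-0.212],"turn":[0,0,0]},{"delta_pos":[0.001,0,-0.212],"turn":[0,0,0]},{"delta_pos":[0.001,0,-0.212],"turn":[0,0,0]}]' 0.2
python3 -m jog '[{"delta_pos":[0,0,0],"turn":[0,0,0]},{"delta_pos":[0,0,0],"turn":[0,0,0]},{"delta_pos":[0,0,0],"turn":[0,0,0]},{"delta_pos":[0,0,0],"turn":[0,0,0]},{"delta_pos":[0,0,0],"turn":[0,0,0]},{"delta_pos":[0,0,0],"turn":[0,0,0]},{"delta_pos":[0,0,0],"turn":[0,0,0]},{"delta_pos":[0,0,0],"turn":[0,0,0]}]' -1
```

```text
time: 1.95
tool_pos: [0.3798, 0.3169, 0.0366]
tool_rot: [[-0.674, -0.738, 0.001], [-0.738, 0.674, 0.0], [-0.001, -0.0, -1.0]]
force: [0.6, 1.0, 0.7]
gripper_width: 0.0511
grasp_force: 0.0
time: 2.75
tool_pos: [0.3803, 0.3169, 0.037]
tool_rot: [[-0.675, -0.738, 0.001], [-0.738, 0.675, 0.001], [-0.002, -0.0, -1.0]]
force: [-1.7, 0.1, 5.4]
gripper_width: 0.0139
grasp_force: 58.6
```

```bash
python3 -m jog '[{"delta_pos":[0,0,0.02],"turn":[0,0,0]},{"delta_pos":[0,0,0.08],"turn":[0,0,0]},{"delta_pos":[0,0,0.16],"turn":[0,0,0]},{"delta_pos":[0,0,0.25],"turn":[0,0,0]},{"delta_pos":[0,0,0.34],"turn":[0,0,0]},{"delta_pos":[0,0,0.4],"turn":[0,0,0]},{"delta_pos":[0,0,0.41],"turn":[0,0,0]},{"delta_pos":[0,0,0.41],"turn":[0,0,0]},{"delta_pos":[0,0,0.41],"turn":[0,0,0]}]'
python3 - <<'E'
from bench import get_obs, imaging
from h import *
ims=[]
for n in ("top","scene"):
    im=imaging.camera(n)[:,:,::-1].copy(); p=imaging.camera_params(n); o=get_obs(); u,v=map(int,pix(p,o["tool_pos"])); print(n,u,v)
    ims.append(cv2.resize(im[v-45:v+45,u-50:u+50],None,fx=4,fy=4,interpolation=cv2.INTER_CUBIC))
cv2.imwrite("pics/g1.png",np.hstack(ims)); print(o["tool_pos"],o["gripper_width"],o["grasp_force"])
E
```

```text
time: 3.65
tool_pos: [0.3789, 0.3156, 0.1988]
tool_rot: [[-0.675, -0.738, -0.002], [-0.738, 0.675, -0.002], [0.002, 0.0, -1.0]]
force: [0.2, -0.2, -0.1]
gripper_width: 0.0139
grasp_force: 58.5
top 142 257
scene 475 296
[0.37872026 0.31549348 0.19845896] 0.01398278635475382 58.536030650138855
```

View pics/g1.png

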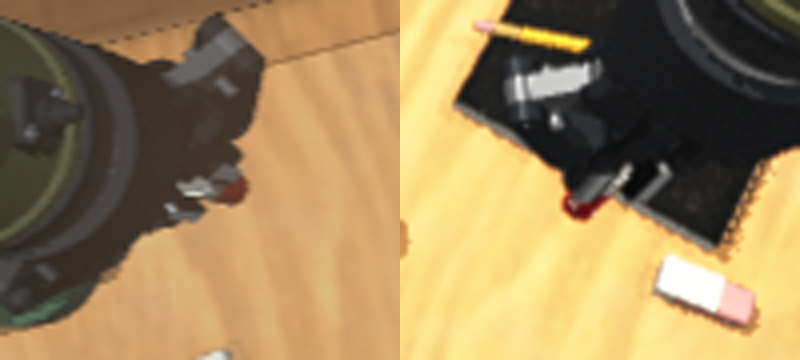

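The cell is held, and its red lower end shows below the pads in both views. Next I'll carry it over the well.

```bash
python3 -m jog '[{"delta_pos":[0.004,-0.04,0],"turn":[0,0,0]},{"delta_pos":[0.012,-0.12,0],"turn":[0,0,0]},{"delta_pos":[0.021,-0.21,0],"turn":[0,0,0]},{"delta_pos":[0.031,-0.31,0],"turn":[0,0,0]},{"delta_pos":[0.042,-0.41,0],"turn":[0,0,0]},{"delta_pos":[0.052,-0.51,0],"turn":[0,0,0]},{"delta_pos":[0.062,-0.61,0],"turn":[0,0,0]},{"delta_pos":[0.072,-0.69,0],"turn":[0,0,0]},{"delta_pos":[0.078,-0.74,0],"turn":[0,0,0]},{"delta_pos":[0.0795,-0.757,0],"turn":[0,0,0]},{"delta_pos":[0.0795,-0.757,0],"turn":[0,0,0]},{"delta_pos":[0.0795,-0.757,0],"turn":[0,0,0]}]'
python3 - <<'E'
from bench import get_obs, imaging
from h import *
p=imaging.camera_params("wrist"); im=imaging.camera("wrist"); cv2.imwrite("pics/w2.png",im[:,:,::-1]); o=get_obs(); x=o["tool_pos"]
print(x,np.round(o["q"],1),o["gripper_width"],p["fx"])
print("well",pix(p,[.4095,.0119,.073]),"below tcp@.073",pix(p,[x[0],x[1],.073]),"cellbot",pix(p,x-[0,0,.037]))
E
```

```text
time: 4.95
tool_pos: [0.411, 0.0139, 0.1998]
tool_rot: [[-0.675, -0.738, -0.001], [-0.738, 0.675, 0.0], [0.0, 0.001, -1.0]]
force: [-0.1, 0.8, -0.6]
gripper_width: 0.0137
grasp_force: 58.6
[0.41112226 0.01414657 0.19986475] [  2.    4.8 -25.4  59.8   0.  -45.7] 0.014176533285927318 415.02265080740824
well (np.float64(323.5515646386982), np.float64(219.4019740793971)) below tcp@.073 (np.float64(324.0310117998472), np.float64(223.41279847015852)) cellbot (np.float64(324.19603546811226), np.float64(269.6514355485246))
```

View pics/w2.png

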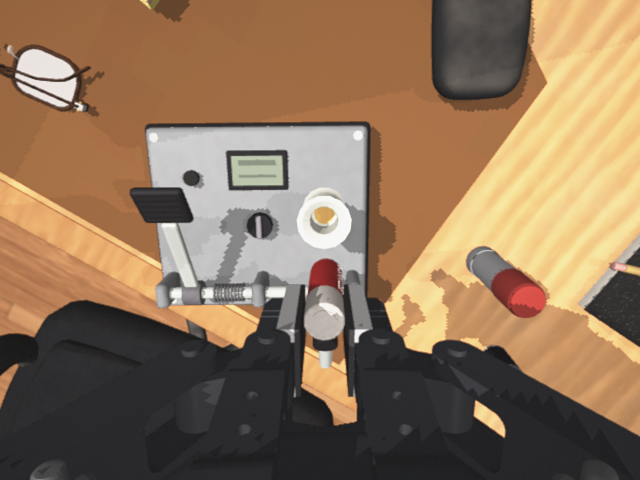

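The wrist view shows the well rim centred near (324,221) and the paddle at (162,205). The held cell's red foot ends near v=261, a little behind where I predicted. I'll measure that from masks.

```bash
python3 - <<'E'
from bench import get_obs, imaging
from h import *
im=cv2.imread("pics/w2.png"); p=imaging.camera_params("wrist"); o=get_obs(); x=o["tool_pos"]; print(x)
h=cv2.cvtColor(im,cv2.COLOR_BGR2HSV)
m=(((h[...,0]<8)|(h[...,0]>172))&(h[...,1]>140)&(h[...,2]>40)).astype(np.uint8); m[:,:290]=0;m[:,360:]=0;m[:240]=0;m[340:]=0
for v in range(254,310,3):
    u=np.flatnonzero(m[v]); print(v,(u.min(),u.max()) if len(u) else None)
w=((h[...,1]<40)&(h[...,2]>215)).astype(np.uint8); w[:,:285]=0;w[:,365:]=0;w[255:]=0;w[:180]=0
c=max(cv2.findContours(w,0,1)[0],key=cv2.contourArea); print("white bbox",cv2.boundingRect(c), cv2.fitEllipse(c))
n=np.array([.675,.738,0]);a=np.linspace(0,2*np.pi,60)
def circ(C,r): 
    q=np.array([pix(p,C+r*np.array([np.cos(t),np.sin(t),0])) for t in a]); return np.round(np.r_[q.min(0),q.max(0)],1)
print("bottom pred",circ(x-[0,0,.037],.0075),"top pred",circ(x+[0,0,.013],.0075))
for s in (.002,.004): print(s,circ(x-[0,0,.037]+n*s,.0075))
print("rim pred",circ(np.array([.4095,.0119,.073]),.0185))
cv2.imwrite("pics/w2c.png",cv2.resize(im[245:375,260:390],None,fx=4,fy=4,interpolation=cv2.INTER_CUBIC))
E
```

```text
[0.41112226 0.01414657 0.19986475]
254 None
257 None
260 (np.int64(321), np.int64(330))
263 (np.int64(316), np.int64(335))
266 (np.int64(313), np.int64(336))
269 (np.int64(312), np.int64(336))
272 (np.int64(311), np.int64(336))
275 (np.int64(311), np.int64(336))
278 (np.int64(310), np.int64(336))
281 (np.int64(310), np.int64(336))
284 (np.int64(309), np.int64(336))
287 (np.int64(309), np.int64(336))
290 (np.int64(309), np.int64(339))
293 None
296 None
299 None
302 None
305 None
308 None
white bbox (297, 188, 55, 61) ((323.5013427734375, 219.77667236328125), (52.409053802490234, 58.38467788696289), 179.0571746826172)
bottom pred [307.7 253.5 340.3 284.2] top pred [302.3 298.7 345.9 338.4]
0.002 [307.7 257.6 340.2 288.2]
0.004 [307.8 261.8 340.2 292.2]
rim pred [295.7 191.4 351.2 245.5]
```

View pics/w2c.png

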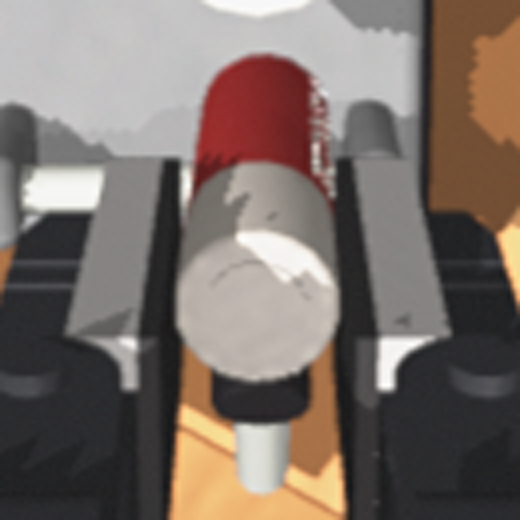

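Allowing for the bevelled foot, the cell is about 1.2 mm behind the TCP with little tilt. The rim is within 2 mm of where it should be, so the 29 mm flare covers it. I'll trim the position and lower in stages.

```bash
python3 -m jog '[{"delta_pos":[-0.002,-0.0035,-0.03],"turn":[0,0,0]},{"delta_pos":[-0.002,-0.0035,-0.07],"turn":[0,0,0]},{"delta_pos":[-0.002,-0.0035,-0.11],"turn":[0,0,0]},{"delta_pos":[-0.002,-0.0035,-0.15],"turn":[0,0,0]},{"delta_pos":[-0.002,-0.0035,-0.18],"turn":[0,0,0]},{"delta_pos":[-0.002,-0.0035,-0.2],"turn":[0,0,0]},{"delta_pos":[-0.002,-0.0035,-0.21],"turn":[0,0,0]},{"delta_pos":[-0.002,-0.0035,-0.21],"turn":[0,0,0]},{"delta_pos":[-0.002,-0.0035,-0.21],"turn":[0,0,0]}]'
python3 -m jog '[{"delta_pos":[0,0,-0.006],"turn":[0,0,0]},{"delta_pos":[0,0,-0.012],"turn":[0,0,0]},{"delta_pos":[0,0,-0.018],"turn":[0,0,0]},{"delta_pos":[0,0,-0.024],"turn":[0,0,0]},{"delta_pos":[0,0,-0.03],"turn":[0,0,0]},{"delta_pos":[0,0,-0.035],"turn":[0,0,0]},{"delta_pos":[0,0,-0.035],"turn":[0,0,0]}]'
```

```text
time: 5.9
tool_pos: [0.4111, 0.0123, 0.1165]
tool_rot: [[-0.674, -0.738, 0.001], [-0.738, 0.674, 0.0], [-0.0, -0.0, -1.0]]
force: [-0.0, 0.3, 0.8]
gripper_width: 0.0141
grasp_force: 58.6
time: 6.6
tool_pos: [0.4104, 0.0121, 0.1018]
tool_rot: [[-0.675, -0.738, -0.001], [-0.738, 0.675, -0.0], [0.001, 0.001, -1.0]]
force: [0.1, -0.7, 0.2]
gripper_width: 0.0141
grasp_force: 58.6
```

```bash
python3 -m jog '[{"delta_pos":[0,0,-0.006],"turn":[0,0,0]},{"delta_pos":[0,0,-0.012],"turn":[0,0,0]},{"delta_pos":[0,0,-0.018],"turn":[0,0,0]},{"delta_pos":[0,0,-0.024],"turn":[0,0,0]},{"delta_pos":[0,0,-0.029],"turn":[0,0,0]},{"delta_pos":[0,0,-0.033],"turn":[0,0,0]},{"delta_pos":[0,0,-0.036],"turn":[0,0,0]},{"delta_pos":[0,0,-0.039],"turn":[0,0,0]},{"delta_pos":[0,0,-0.042],"turn":[0,0,0]},{"delta_pos":[0,0,-0.042],"turn":[0,0,0]}]'
```

```text
time: 7.6
tool_pos: [0.4106, 0.0121, 0.0852]
tool_rot: [[-0.675, -0.738, -0.0], [-0.738, 0.675, 0.0], [0.0, 0.0, -1.0]]
force: [0.3, -0.5, -0.1]
gripper_width: 0.0138
grasp_force: 58.6
```

```bash
python3 -m jog '[{"delta_pos":[0,0,-0.003],"turn":[0,0,0]},{"delta_pos":[0,0,-0.005],"turn":[0,0,0]},{"delta_pos":[0,0,-0.006],"turn":[0,0,0]},{"delta_pos":[0,0,-0.007],"turn":[0,0,0]},{"delta_pos":[0,0,-0.007],"turn":[0,0,0]}]'
```

```text
time: 8.1
tool_pos: [0.4106, 0.0121, 0.0824]
tool_rot: [[-0.675, -0.738, -0.0], [-0.738, 0.675, 0.0], [0.0, 0.0, -1.0]]
force: [0.3, -0.1, 0.0]
gripper_width: 0.0138
grasp_force: 58.6
```

```bash
python3 -m jog '[{"delta_pos":[0,0,-0.001],"turn":[0,0,0]},{"delta_pos":[0,0,-0.002],"turn":[0,0,0]},{"delta_pos":[0,0,-0.003],"turn":[0,0,0]},{"delta_pos":[0,0,-0.003],"turn":[0,0,0]}]'
```

```text
time: 8.5
tool_pos: [0.411, 0.0123, 0.0819]
tool_rot: [[-0.675, -0.738, 0.001], [-0.738, 0.675, 0.0], [-0.001, -0.0, -1.0]]
force: [-1.3, 0.0, 6.7]
gripper_width: 0.0139
grasp_force: 59.3
```

The cell is on the floor, with 6.7 N upward. Let go.

```bash
python3 -m jog '[{"delta_pos":[0,0,0.002],"turn":[0,0,0]},{"delta_pos":[0,0,0.002],"turn":[0,0,0]},{"delta_pos":[0,0,0.002],"turn":[0,0,0]},{"delta_pos":[0,0,0.002],"turn":[0,0,0]},{"delta_pos":[0,0,0.002],"turn":[0,0,0]},{"delta_pos":[0,0,0.002],"turn":[0,0,0]}]' -0.1
python3 -m jog '[{"delta_pos":[0,0,0.02],"turn":[0,0,0]},{"delta_pos":[0,0,0.05],"turn":[0,0,0]},{"delta_pos":[0,0,0.1],"turn":[0,0,0]},{"delta_pos":[0,0,0.17],"turn":[0,0,0]},{"delta_pos":[0,0,0.24],"turn":[0,0,0]},{"delta_pos":[0,0,0.28],"turn":[0,0,0]},{"delta_pos":[0,0,0.28],"turn":[0,0,0]},{"delta_pos":[0,0,0.28],"turn":[0,0,0]}]'
python3 - <<'E'
from bench import get_obs, imaging
from h import *
p=imaging.camera_params("wrist"); im=imaging.camera("wrist")[:,:,::-1]; cv2.imwrite("pics/w3.png",im[:420]); o=get_obs(); x=o["tool_pos"]
print(x,np.round(o["q"],1))
print("celltop pred",pix(p,[.4106,.0132,.095]),"rim",pix(p,[.4106,.0132,.073]))
E
```

```text
time: 9.1
tool_pos: [0.4106, 0.0121, 0.082]
tool_rot: [[-0.675, -0.738, -0.0], [-0.738, 0.675, -0.0], [0.0, 0.0, -1.0]]
force: [-0.0, 0.3, 0.5]
gripper_width: 0.0382
grasp_force: 0.0
time: 9.9
tool_pos: [0.4108, 0.0121, 0.1943]
tool_rot: [[-0.675, -0.738, 0.001], [-0.738, 0.675, -0.0], [-0.001, -0.001, -1.0]]
force: [-0.5, 0.2, 0.5]
gripper_width: 0.0385
grasp_force: 0.0
[0.4101258  0.01210535 0.19360626] [  1.7   5.  -26.3  58.8   0.  -45.9]
celltop pred (np.float64(325.58263247787505), np.float64(234.63699428746767)) rim (np.float64(325.485906227998), np.float64(225.7993412158858))
```

View pics/w3.png

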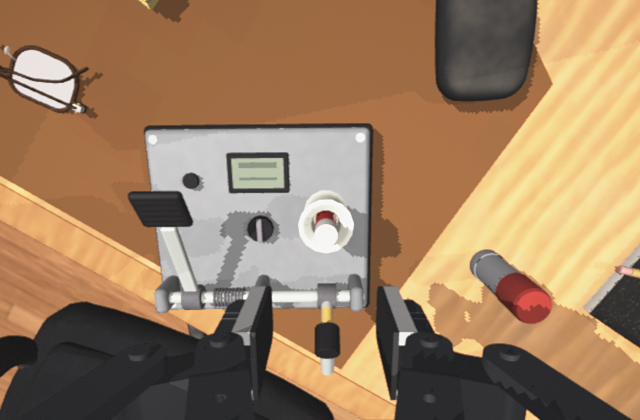

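The cell now stands upright in the well, its top at (326,233), and the lever is still up with the paddle at (162,208). I'll shut the fingers and move over the paddle.

```bash
python3 -m jog '[{"delta_pos":[0.03,-0.04,0],"turn":[0,0,0]},{"delta_pos":[0.07,-0.095,0],"turn":[0,0,0]},{"delta_pos":[0.11,-0.15,0],"turn":[0,0,0]},{"delta_pos":[0.14,-0.19,0],"turn":[0,0,0]},{"delta_pos":[0.152,-0.205,0],"turn":[0,0,0]},{"delta_pos":[0.152,-0.205,-0.05],"turn":[0,0,0]},{"delta_pos":[0.152,-0.205,-0.1],"turn":[0,0,0]},{"delta_pos":[0.152,-0.205,-0.15],"turn":[0,0,0]},{"delta_pos":[0.152,-0.205,-0.172],"turn":[0,0,0]},{"delta_pos":[0.152,-0.205,-0.172],"turn":[0,0,0]},{"delta_pos":[0.152,-0.205,-0.172],"turn":[0,0,0]}]' -1
python3 - <<'E'
from bench import get_obs, imaging
from h import *
ims=[]
for n in ("top","scene"):
    im=imaging.camera(n)[:,:,::-1].copy(); p=imaging.camera_params(n); o=get_obs(); u,v=map(int,pix(p,o["tool_pos"])); print(n,u,v)
    cv2.drawMarker(im,(u,v),(0,255,0),0,3); ims.append(cv2.resize(im[v-55:v+65,u-50:u+50],None,fx=4,fy=4,interpolation=cv2.INTER_CUBIC))
cv2.imwrite("pics/p1.png",np.hstack(ims)); print(o["tool_pos"],o["gripper_width"],o["force"])
E
```

```text
time: 11.05
tool_pos: [0.4714, -0.0696, 0.1255]
tool_rot: [[-0.674, -0.738, -0.0], [-0.738, 0.674, 0.0], [0.0, 0.0, -1.0]]
force: [-0.5, 0.3, 0.5]
gripper_width: 0.0001
grasp_force: 0.0
top 374 209
scene 278 202
[ 0.47224454 -0.06984879  0.12622137] 2.5675773234054856e-05 [-0.09166219  0.10866288 -0.37602586]
```

View pics/p1.png

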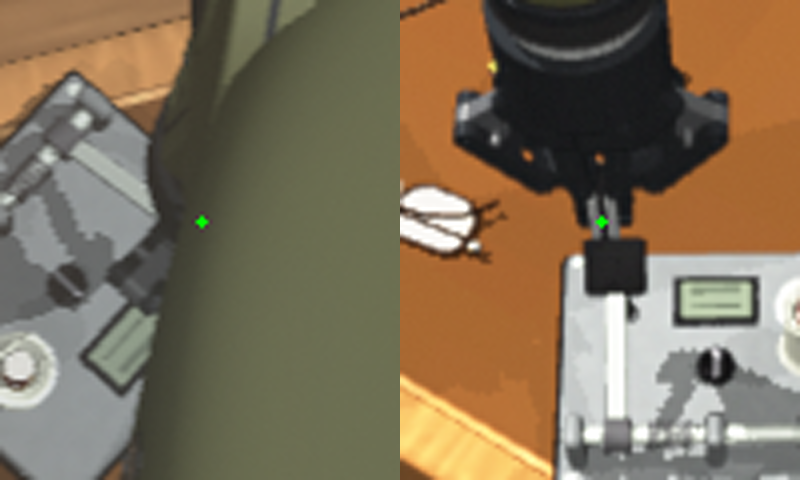

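The fingers are shut above the paddle; in the scene view the paddle centre is at crop (615,262). I'll check the lateral offset numerically.

```bash
python3 - <<'E'
from bench import get_obs, imaging
from h import *
p=imaging.camera_params("scene"); x=get_obs()["tool_pos"]; o0=np.array([278-50,202-55])
for z in (.126,.098,.091): u=np.array(pix(p,[x[0],x[1],z])); print(z,(u-o0+.5)*4-.5+[400,0])
q=np.array([(615-400+.5)/4-.5,(262+.5)/4-.5])+o0; P=onz(p,*q,.091); d=P-x; print(P,"tester dx,dy",d[:2]@[.675,.738],d[:2]@[-.738,.675])
E
```

```text
0.126 [604.80256394 224.75446637]
0.098 [609.1099175 253.805593 ]
0.091 [610.15003006 260.82067582]
[ 0.47088234 -0.06765075  0.091     ] tester dx,dy 0.0007026707088429375 0.002488976350658181
```

```bash
python3 -m jog '[{"delta_pos":[-0.007,0,-0.02],"turn":[0,0,0]},{"delta_pos":[-0.007,0,-0.045],"turn":[0,0,0]},{"delta_pos":[-0.007,0,-0.06],"turn":[0,0,0]},{"delta_pos":[-0.007,0,-0.075],"turn":[0,0,0]},{"delta_pos":[-0.007,0,-0.09],"turn":[0,0,0]},{"delta_pos":[-0.007,0,-0.105],"turn":[0,0,0]},{"delta_pos":[-0.007,0,-0.12],"turn":[0,0,0]},{"delta_pos":[-0.007,0,-0.135],"turn":[0,0,0]},{"delta_pos":[-0.007,0,-0.15],"turn":[0,0,0]},{"delta_pos":[-0.007,0,-0.16],"turn":[0,0,0]},{"delta_pos":[-0.007,0,-0.165],"turn":[0,0,0]},{"delta_pos":[-0.007,0,-0.165],"turn":[0,0,0]}]'
```

```text
time: 12.35
tool_pos: [0.4687, -0.0701, 0.0591]
tool_rot: [[-0.675, -0.738, -0.0], [-0.738, 0.675, -0.0], [0.0, -0.0, -1.0]]
force: [-0.7, -2.6, 3.7]
gripper_width: 0.0005
grasp_force: 1.8
```

```bash
python3 -m jog '[{"delta_pos":[0,0,-0.01],"turn":[0,0,0]},{"delta_pos":[0,0,-0.018],"turn":[0,0,0]},{"delta_pos":[0,0,-0.026],"turn":[0,0,0]},{"delta_pos":[0,0,-0.033],"turn":[0,0,0]},{"delta_pos":[0,0,-0.039],"turn":[0,0,0]},{"delta_pos":[0,0,-0.044],"turn":[0,0,0]},{"delta_pos":[0,0,-0.044],"turn":[0,0,0]}]'
```

```text
time: 13.05
tool_pos: [0.4688, -0.07, 0.0416]
tool_rot: [[-0.675, -0.738, 0.0], [-0.738, 0.675, -0.0], [0.0, -0.0, -1.0]]
force: [-0.9, -3.4, 7.8]
gripper_width: 0.0002
grasp_force: 3.3
```

```bash
python3 -m jog '[{"delta_pos":[0,0,-0.003],"turn":[0,0,0]},{"delta_pos":[0,0,-0.005],"turn":[0,0,0]},{"delta_pos":[0,0,-0.007],"turn":[0,0,0]},{"delta_pos":[0,0,-0.007],"turn":[0,0,0]},{"delta_pos":[0,0,-0.007],"turn":[0,0,0]}]'
```

```text
time: 13.55
tool_pos: [0.4689, -0.0699, 0.0392]
tool_rot: [[-0.675, -0.738, 0.001], [-0.738, 0.675, -0.0], [-0.0, -0.0, -1.0]]
force: [-1.2, -2.6, 8.4]
gripper_width: 0.0004
grasp_force: 3.9
```

```bash
python3 -m jog '[{"delta_pos":[0,0,-0.002],"turn":[0,0,0]},{"delta_pos":[0,0,-0.004],"turn":[0,0,0]},{"delta_pos":[0,0,-0.004],"turn":[0,0,0]},{"delta_pos":[0,0,-0.004],"turn":[0,0,0]}]'
```

```text
time: 13.95
tool_pos: [0.469, -0.0698, 0.0377]
tool_rot: [[-0.675, -0.738, 0.001], [-0.738, 0.675, 0.0], [-0.001, -0.0, -1.0]]
force: [-1.8, -1.1, 7.3]
gripper_width: 0.0001
grasp_force: 4.3
```

```bash
python3 -m jog '[{"delta_pos":[0,0,-0.001],"turn":[0,0,0]},{"delta_pos":[0,0,-0.002],"turn":[0,0,0]},{"delta_pos":[0,0,-0.002],"turn":[0,0,0]},{"delta_pos":[0,0,-0.002],"turn":[0,0,0]}]'
```

```text
time: 14.35
tool_pos: [0.4691, -0.0698, 0.0374]
tool_rot: [[-0.675, -0.738, 0.001], [-0.738, 0.675, 0.0], [-0.001, -0.001, -1.0]]
force: [-3.0, -1.0, 13.4]
gripper_width: -0.0001
grasp_force: 6.8
```

The paddle is on its stop: force rose to 13 N with hardly any more travel. Hold here.

```bash
for i in 1 2 3; do python3 -m jog '[{"delta_pos":[0,0,0],"turn":[0,0,0]},{"delta_pos":[0,0,0],"turn":[0,0,0]},{"delta_pos":[0,0,0],"turn":[0,0,0]},{"delta_pos":[0,0,0],"turn":[0,0,0]},{"delta_pos":[0,0,0],"turn":[0,0,0]},{"delta_pos":[0,0,0],"turn":[0,0,0]},{"delta_pos":[0,0,0],"turn":[0,0,0]},{"delta_pos":[0,0,0],"turn":[0,0,0]},{"delta_pos":[0,0,0],"turn":[0,0,0]},{"delta_pos":[0,0,0],"turn":[0,0,0]},{"delta_pos":[0,0,0],"turn":[0,0,0]},{"delta_pos":[0,0,0],"turn":[0,0,0]}]' | grep -E 'time|pos|^force'; done
```

```text
time: 15.55
tool_pos: [0.4691, -0.0698, 0.0374]
force: [-2.4, -1.8, 13.1]
time: 16.75
tool_pos: [0.4691, -0.0698, 0.0375]
force: [-3.4, -1.5, 14.0]
time: 17.95
tool_pos: [0.469, -0.0698, 0.0374]
force: [-2.9, -1.8, 12.9]
```

```bash
python3 -m jog '[{"delta_pos":[0,0,0],"turn":[0,0,0]},{"delta_pos":[0,0,0],"turn":[0,0,0]},{"delta_pos":[0,0,0],"turn":[0,0,0]}]' | grep ^force; python3 -c "
from bench import r
print(r.sign_off())"
```

```text
force: [-3.2, -1.3, 14.1]
the job is handed in; nothing more can be done
None
```

The AA cell is seated upright in the well and released; the paddle was held on its stop at about 13–14 N for about 3.9 s and was still held when I handed in at about 18 s. I judged the contact on the cell from the force readings, not from a picture, and no verdict came back.

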